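Feed the rivet press and hold its two-button start

TASK

With the fingertips, push the die carrier along its channel fully home against the end stop of the blue rivet press, without lifting it. Then press the console's two small start buttons fully down together, one fingertip on each, keep both down for three seconds, and let them spring back up. Leave the broad stop button unpressed and the other things on the bench alone.

Things in the scene. Friction and masses are not known exactly. Their poses are not given: they have to be found in the camera images.
- press: Blue C-shaped rivet press fixed on the left or right half of the bench. Origin on the bench under the ram; x = feed direction, away from the robot within 15 deg. Base plate 330 x 110 x 20 mm, x -200 to 130 mm, with a channel along x, 53 mm wide, rail tops 34 mm above the bench. Overhanging head and ram, 95 to 285 mm above the bench, reach back to x = -30 mm; column beyond x = 60 mm.
- stop_face (a point): Centre of the face of the end stop that closes the far end of the press's channel, 27 mm along the press's x from its origin, 35 mm above the bench.
- carrier: Loose aluminium die carrier, 130 x 49 x 18 mm, about 0.5 kg, in the channel, underside 20 mm above the bench; slides with friction only. Origin on its underside below the steel die with brass rivet; reaches from x = -105 to +25 mm, x = feed direction. Starts drawn back 35 to 70 mm. Home when its front end meets the end stop: origin then 2 mm past the press's origin along press x (3 mm short of it still counts).
- push_face (a point): Point on the rear (robot-side) face of the carrier's upright plate, mid-width, 62 mm above the bench, 105 mm behind the carrier's origin; push here along the press's +x. The plate is 12 mm thick, 44 mm wide, its top 83 mm above the bench; it can be touched from 40 to 80 mm above the bench.
- console: Grey control box, fixed to the bench on the half that the press does not take: 150 x 150 x 50 mm high, yaw up to 25 deg either way. Origin on the bench; the box reaches from x = -110 to +40 mm and y = -75 to +75 mm. Two start buttons at x = -60 mm, y = +33 and -33 mm; the stop button at x = +4 mm, y = 0.
- start_a_top (a point): Centre of the top of the start button on the console's +y side: a round black cap 24 mm across, in a steel collar 40 mm across, cap top 74 mm above the bench when up and 12 mm above its collar. It moves with the cap.
- start_b_top (a point): The same for the like start button on the console's -y side, 66 mm from the other, centre to centre.
- stop_top (a point): Centre of the top of the broad stop button, a single black cap 40 mm across, 72 mm above the bench, 64 mm towards +x of the console from the line of the start buttons. Not to be pressed.
- start_a (a joint): Travel of start button a, m: 0 up, 0.008 fully down; at least 0.0055 counts as down. Spring: starts to move at about 1.5 N, fully down at 5 N (both together 10 N); springs back when let go.
- start_b (a joint): Travel of start button b, as for start_a.
- stop (a joint): Travel of the stop button, m: 0 up, 0.006 fully down.
- thread_cone: Black cone of thread on a white foot, 56 mm across, 112 mm tall, loose, standing between press and console. Origin at the centre of its underside. Leave alone.
- rivet_jar: Glass jar with a steel lid, 60 mm across, 85 mm tall, loose, standing to the left. Origin at the centre of its underside. Leave alone.
- screwdriver: Wood-handled screwdriver, 200 mm long, 26 mm thick, loose, lying on the bench to the right, roughly along x. Origin at mid-length on its underside. Leave alone.
Not all that is in view belongs to the job. There is more than one size of the carrier; the job needs the middle-sized. Of the things shaped like the console, the grey one is meant.

How it is judged:
By the outcome, as a careful person would: the job done as asked, in the order asked, and still so for the second after the job is handed in, with the robot touching nothing.
It also fails if it takes over 59 s, if anything falls off the work surface, if the arm or the gripper's body presses on something with over 40 N, if the wrist force passes 120 N, or if a joint passes its speed limit or range.

ROBOT

A 6-joint arm with a two-finger parallel gripper is mounted at the origin on the work surface. World frame = base frame: x ahead of the robot, y to its left, z up, the work surface at z = 0. Lengths are in m, angles in rad, forces in N, time in s.
With the tool pointing down it reaches from about 0.25 to 0.725 m from the base axis. Payload 4 kg.
Tool frame: the origin (TCP) lies at the very end of the fingers, on their centre line; the grasp point (between the pads) lies 19 mm behind it (bot.pinch_z is the distance from the TCP to the grasp point, in m); z points along the fingers, x is the direction in which the jaws open and shut, and the axes are right-handed (so a half turn about z gives the same grasp; the last joint's range is limited). The gripper opens to 85 mm and grips with 20 to 120 N. Pads are 22 mm wide; open, the fingers measure 114 mm over their backs; the gripper's body (76 mm by 85 mm) begins 54 mm behind the grasp point. The pads swing forward as they close: fully open they stand 13 mm farther back than shut.
Start: joints at [1.178, 0.241, 0.005, 1.335, 0, 1.571], TCP at [0.191, 0.462, 0.231] pointing down, gripper open.
Joint ranges: [-2.72, 2.72], [-1.05, 1.87], [-1.09, 1.28], [-1.99, 2.15], [-1.42, 1.44], [-3.14, 3.14]. Speed limits (rad/s): [2.79, 2.79, 3.14, 3.14, 3.14, 3.14].

INTERFACE

Orientations are given as a unit quaternion [x, y, z, w].
In Python, from workcell import bot gives the robot as it stands. The module is installed in compiled form; this text tells all that it offers.
- The arm moves only by the shell command python3 -m inch 'ROWS'. ROWS is JSON, a list of rows, each a list of 7 numbers: the shift along the tool's x, y, z scaled (see below), then the turn, a rotation vector about the tool's x, y, z scaled (see below), then the gripper command: -1 is fully open, 1 is shut, values between are in proportion. In form: [[x, y, z, wx, wy, wz, gripper], ...]. A call has exactly 8 rows; each row shifts and turns the commanded pose from where the row before left it, along the tool's axes as they then stand; what a row does not reach is not made up. The controller multiplies each number of a shift by 2.5 cm and each number of a turn by 180 degrees. A row lasts 1/10 s, in which the tool goes at most 50 mm and 8.59 degrees, less where a joint would pass 70% of its speed; a pose out of reach is approached as far as the arm can. A call with a number of a shift or a turn outside -1 to 1 is refused whole. A call with a gripper value outside its range is refused whole. The fingers move at their own pace and stop on an object; the grip force is fixed at half the most. Time passes only in rows, so rows that do not move let the fingers close, or fill a call up. It gives the time, the measured TCP pose, the force and the opening at its end, in the units of the state.
- bot.get_obs(): the state, without advancing time (a new reading comes with each control period).
- bot.camera(name): name is "scene" or "side" or "wrist"; returns (picture, depth): 420x560x3 uint8, blue, green, red; 420x560 float32, m along the optical axis (not along the pixel's ray), 0 where there is no reading.
- bot.get_calibration(name): a dict with "vfov" (degrees; the focal length in pixels is half the picture's height over the tangent of half this angle, whatever the lens; pixels are square), "cx", "cy" (the principal point, pixels), "R" (3x3) and "t" (3): a world point X has camera coordinates R X + t. Camera axes: x right, y down, z forward; pixel columns grow to the right and rows downward; lengths in m; the calibration is good to about 2 mm. A picture is of the moment at which its call begins: read the wrist's pose just before it. get_calibration takes no time and is no camera call; for the wrist camera it gives the pose at the moment of the call.
- bot.job_done(): hands the job in, once; it reports no verdict.
The state is a dict: "clock": time; "joint_pos": joint angles; "joint_vel": joint speeds; "tau": joint torques, N m; "eef_pos": TCP position; "tool_rot": TCP orientation; "ft_force": force on the tool from outside, world axes, zero at the start; "ft_torque": the same for the moment, N m; "grip_width": finger opening in m.
Only numpy, scipy, OpenCV 4.12 (cv2) and the standard library are available. Lean on these libraries where they do the work, as an engineer would, in place of code of your own. Each camera call takes 0.05 s, during which the arm holds its last target.

## Working session

There is one attempt and no reset: what is moved stays moved. The work goes in short steps, Python scripts to look and compute and a shell command to move; the robot and the scene stay as the last step left them, time stands still between calls to the robot, and variables do not carry over. Pictures are saved under pics/ and viewed, and the job is handed in when it is done.

```bash
mkdir -p pics; cat > h.py <<'E'
import numpy as np, cv2
from workcell import bot
def K(c,shape=(420,560)):
    f=shape[0]/2/np.tan(np.radians(c["vfov"])/2); return f
def ray(c,u,v):
    f=K(c); d=np.array([(u-c["cx"])/f,(v-c["cy"])/f,1.]); R=np.array(c["R"]);t=np.array(c["t"])
    return -R.T@t, R.T@d
def onplane(c,u,v,z):
    o,d=ray(c,u,v); s=(z-o[2])/d[2]; return o+s*d
def pt(c,u,v,dep):
    o,d=ray(c,u,v); return o+dep*d
def proj(c,X):
    p=np.array(c["R"])@np.array(X)+np.array(c["t"]); f=K(c); return p[0]/p[2]*f+c["cx"],p[1]/p[2]*f+c["cy"]
E
python3 - <<'E'
from h import *
print(bot.get_obs())
for n in("scene","side","wrist"):
    c=bot.get_calibration(n); p,d=bot.camera(n); cv2.imwrite(f"pics/{n}0.png",p); np.savez(f"{n}0.npz",p=p,d=d,c=np.array(c,dtype=object)); print(n,c,(d>0).mean())
E
```

```text
{'clock': 0.0, 'joint_pos': array([ 1.17803128e+00,  2.41429688e-01,  3.74735114e-03,  1.33520256e+00,
       -3.61390817e-05,  1.57080506e+00]), 'joint_vel': array([ 0.00229122,  0.00118458,  0.00034091, -0.00160552, -0.00027906,
        0.00028503]), 'tau': array([ 1.40399770e-03, -3.72315502e+01,  2.52408671e+01,  1.69319159e-02,
        1.97235909e-04,  3.13477628e-06]), 'eef_pos': array([0.19114413, 0.461348  , 0.23041344]), 'tool_rot': array([ 8.31489898e-01,  5.55538890e-01, -8.58268250e-04,  5.95172606e-04]), 'ft_force': array([-0.60693384,  0.07227911,  0.13089717]), 'ft_torque': array([-0.00424354,  0.05710947, -0.01202684]), 'grip_width': 0.08563064222901302}
scene {'vfov': 45.15749390166469, 'cx': 281.22801982327593, 'cy': 197.9202865723085, 'R': array([[ 0.87553775,  0.4827349 , -0.02001639],
       [ 0.32451008, -0.61824794, -0.71586499],
       [-0.35794811,  0.62027131, -0.69795176]]), 't': array([-0.46690577, -0.11322625,  1.50118392])} 0.9959098639455782
side {'vfov': 57.290271755512386, 'cx': 275.9550544309324, 'cy': 214.16425519666114, 'R': array([[ 0.90162804, -0.43229525,  0.01369993],
       [-0.31579906, -0.67963709, -0.66209092],
       [ 0.29552974,  0.59263331, -0.74929829]]), 't': array([-0.49092054,  0.20689865,  0.82285302])} 0.9960119047619047
wrist {'vfov': 60.46361165343028, 'cx': 275.5379840637928, 'cy': 202.14208502102215, 'R': array([[ 0.38249524,  0.92395611, -0.00157772],
       [ 0.88731518, -0.36684961,  0.27945149],
       [ 0.25762213, -0.1082888 , -0.96015851]]), 't': array([-0.49907222, -0.03701197,  0.37907315])} 0.9957525510204082
```

View pics/scene0.png

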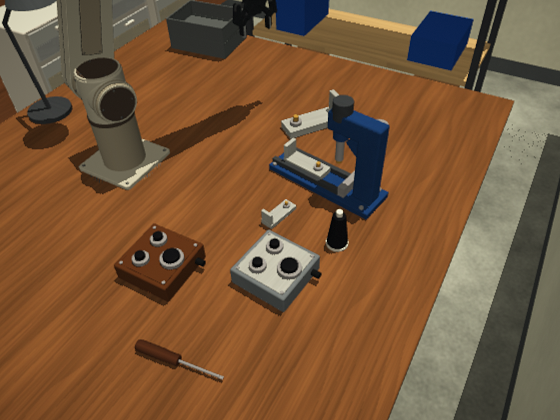

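View pics/side0.png

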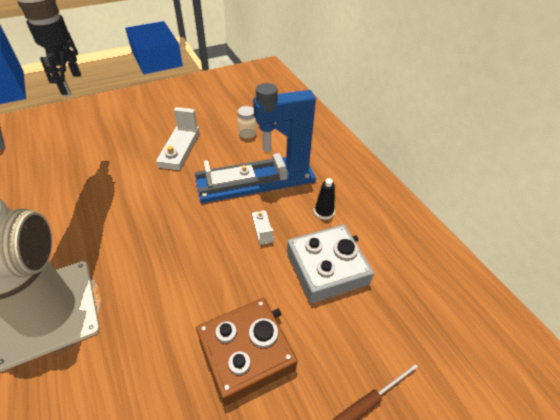

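View pics/wrist0.png

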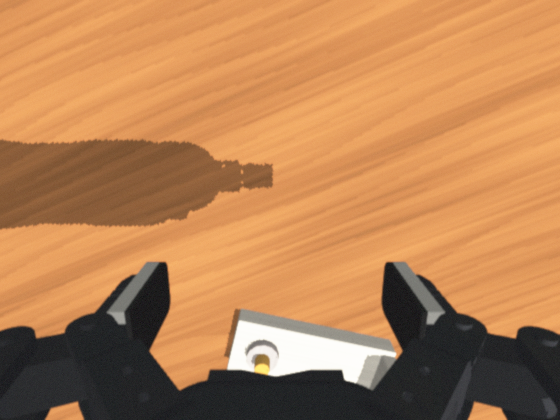

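Scene view candidates. Carriers: large at (312,122), one in the press channel at (305,163), small at (278,213). The one in the channel should be the middle-sized. Consoles: grey at (277,266), brown at (160,260); I choose the grey one. Close crops next.

```bash
python3 - <<'E'
from h import *
for n,(x0,y0,x1,y1) in {"scene":(225,85,395,310),"side":(150,80,380,300)}.items():
    p=np.load(n+"0.npz",allow_pickle=True)["p"]
    s=2.6
    cv2.imwrite(f"pics/{n}crop.png",cv2.resize(p[y0:y1,x0:x1],None,fx=s,fy=s,interpolation=cv2.INTER_CUBIC))
E
```

```text
(no output)
```

View pics/scenecrop.png

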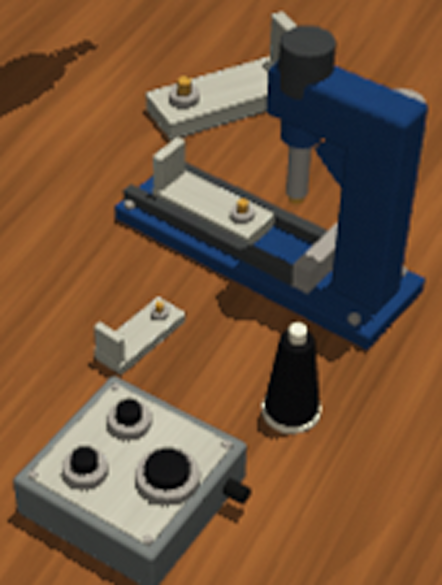

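View pics/sidecrop.png

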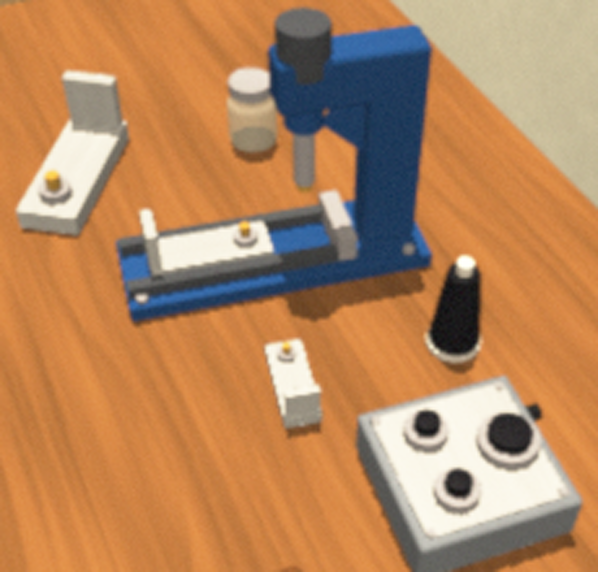

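Both crops show the middle carrier in the blue press channel, with its upright plate at scene pixel (290,148). The grey console has two small caps (274,244), (258,263) and the broad stop (289,266). Now I'll measure.

```bash
python3 - <<'E'
from h import *
def load(n):
    z=np.load(n+"0.npz",allow_pickle=True); return z["p"],z["d"],z["c"].item()
C={}
for n,box in (("scene",(230,230,322,300)),("side",(288,225,372,300))):
    p,d,c=load(n); g=p.max(2); m=np.zeros(g.shape,np.uint8)
    x0,y0,x1,y1=box; m[y0:y1,x0:x1]=(g[y0:y1,x0:x1]<60)
    k,l,s,ce=cv2.connectedComponentsWithStats(m)
    for i in range(1,k):
        if s[i,4]>20:
            ys,xs=np.where(l==i)
            P=np.array([pt(c,u,v,d[v,u]) for u,v in zip(xs,ys)])
            top=P[P[:,2]>np.percentile(P[:,2],95)-.004]
            print(n,ce[i].round(1),s[i,4],"z=.074:",onplane(c,*ce[i],.072).round(4),"depth top",top.mean(0).round(4),len(top))
# press clouds
for n in("scene","side"):
    p,d,c=load(n); f=K(c)
    v,u=np.mgrid[0:420,0:560]
    D=np.stack([(u-c["cx"])/f,(v-c["cy"])/f,np.ones_like(u,float)],-1)*d[...,None]
    W=(D-np.array(c["t"]))@np.array(c["R"])
    W[d<=0]=9
    np.save(n+"W.npy",W)
    hsv=cv2.cvtColor(p,cv2.COLOR_BGR2HSV)
    blue=(hsv[...,0]>100)&(hsv[...,0]<130)&(hsv[...,1]>130)&(W[...,2]>-.01)&(W[...,2]<.32)&(np.linalg.norm(W[...,:2],axis=2)<1)
    q=W[blue]; print(n,"blue",len(q),q.min(0).round(3),q.max(0).round(3))
    lo=q[(q[:,2]>.012)&(q[:,2]<.027)]
    print(" base rect",cv2.minAreaRect((lo[:,:2]*1000).astype(np.float32)))
    hi=q[q[:,2]>.1]; print(" head rect",cv2.minAreaRect((hi[:,:2]*1000).astype(np.float32)))
E
```

```text
scene [273.9 243.4] 77 z=.074: [ 0.5864 -0.128   0.072 ] depth top [ 0.585  -0.1247  0.0738] 43
scene [256.7 261.7] 85 z=.074: [ 0.5788 -0.1925  0.072 ] depth top [ 0.5784 -0.1891  0.0742] 43
scene [288.7 265.1] 217 z=.074: [ 0.6462 -0.1675  0.072 ] depth top [ 0.6476 -0.1684  0.0785] 146
scene [304.9 280.6] 320 z=.074: [ 0.6966 -0.1881  0.072 ] depth top [ 0.6856 -0.1846  0.0615] 48
scene [252.  288.1] 383 z=.074: [ 0.6065 -0.2583  0.072 ] depth top [ 0.5992 -0.2395  0.0535] 68
side [313.7 242.6] 56 z=.074: [ 0.5764 -0.1275  0.072 ] depth top [ 0.5772 -0.1257  0.0716] 47
side [345.8 246.5] 174 z=.074: [ 0.6358 -0.1674  0.072 ] depth top [ 0.6349 -0.1679  0.0745] 153
side [325.9 265.9] 65 z=.074: [ 0.5693 -0.1931  0.072 ] depth top [ 0.5643 -0.1985  0.0851] 53
scene blue 4438 [ 0.202 -0.308 -0.003] [0.743 0.529 0.314]
 base rect ((570.0587158203125, -7.2361602783203125), (450.4242858886719, 336.73828125), 88.76859283447266)
 head rect ((450.93670654296875, 313.7436828613281), (97.53639221191406, 644.7318115234375), 54.739990234375)
side blue 3887 [0.399 0.105 0.003] [0.724 0.241 0.256]
 base rect ((566.0377807617188, 183.22952270507812), (106.78565216064453, 323.8150329589844), 80.45258331298828)
 head rect ((643.21044921875, 170.78370666503906), (44.14892578125, 147.5234832763672), 79.87234497070312)
```

```bash
python3 - <<'E'
from h import *
yaw=np.radians(-9.8); O=np.array([.6005,.177]); ex=np.array([np.cos(yaw),np.sin(yaw)]); ey=np.array([-ex[1],ex[0]])
for n in("scene","side"):
    W=np.load(n+"W.npy"); z=np.load(n+"0.npz",allow_pickle=True); p=z["p"]; c=z["c"].item()
    hsv=cv2.cvtColor(p,cv2.COLOR_BGR2HSV)
    q=W[...,:2]-O; L=np.stack([q@ex,q@ey,W[...,2]],-1)
    s=(abs(L[...,1])<.04)&(L[...,0]<-.1)&(L[...,0]>-.21)&(L[...,2]>.055)&(L[...,2]<.1)
    a=L[s]; print(n,"plate",len(a),np.percentile(a,[2,25,50,75,98],axis=0).round(4).tolist())
    t=a[a[:,2]>.078]; print(" top",len(t),t.mean(0).round(4),t.min(0).round(4),t.max(0).round(4))
    e=(abs(L[...,1])<.04)&(L[...,0]<.06)&(L[...,0]>-.0)&(L[...,2]>.036)&(L[...,2]<.08)
    a=L[e]; print(" stop",len(a),np.percentile(a,[2,25,50,75,98],axis=0).round(4).tolist())
    bl=(hsv[...,0]>100)&(hsv[...,0]<130)&(hsv[...,1]>130)&(abs(L[...,1])<.09)&(abs(L[...,0])<.25)&(L[...,2]>.012)&(L[...,2]<.028)
    r=cv2.minAreaRect((W[bl][:,:2]*1000).astype(np.float32)); print(" base",r)
    dk=(p.max(2)<95)&(abs(L[...,1])<.06)&(L[...,0]<-.04)&(L[...,0]>-.25)&(L[...,2]>.03)&(L[...,2]<.038)
    print(" rails y", np.percentile(L[dk][:,1],[1,99]),dk.sum(), "cam",(-np.array(c["R"]).T@np.array(c["t"])).round(3))
E
```

```text
scene plate 137 [[-0.1635, -0.0153, 0.056], [-0.1585, -0.0089, 0.0635], [-0.1546, 0.0044, 0.0744], [-0.1528, 0.0169, 0.0812], [-0.1501, 0.0297, 0.0859]]
 top 51 [-0.157   0.0071  0.0821] [-0.1635 -0.0154  0.0783] [-0.1505  0.0304  0.0861]
 stop 186 [[0.0217, -0.0339, 0.0364], [0.037, -0.0255, 0.0442], [0.0426, -0.0086, 0.049], [0.0499, 0.0088, 0.0506], [0.0536, 0.0347, 0.0531]]
 base ((573.1028442382812, 171.19485473632812), (105.80326080322266, 333.79364013671875), 85.39525604248047)
 rails y [-0.03466068  0.04671283] 309 cam [ 0.983 -0.776  0.957]
side plate 82 [[-0.1707, -0.0175, 0.0576], [-0.1682, -0.0155, 0.0694], [-0.1654, -0.0088, 0.0791], [-0.1622, 0.0083, 0.0807], [-0.1593, 0.0247, 0.0829]]
 top 48 [-0.165   0.0041  0.0806] [-0.1707 -0.0164  0.0783] [-0.1592  0.0266  0.0832]
 stop 194 [[0.026, -0.0357, 0.0379], [0.0304, -0.0221, 0.0456], [0.0366, -0.003, 0.0471], [0.0433, 0.015, 0.0482], [0.0597, 0.0386, 0.0712]]
 base ((566.0377807617188, 183.22952270507812), (106.78565216064453, 323.8150329589844), 80.45258331298828)
 rails y [-0.0371821   0.03384209] 60 cam [ 0.265 -0.559  0.76 ]
```

```bash
python3 -m inch '[[-0.9,0.9,0,0,0,-0.035,1],[-0.9,0.9,0,0,0,-0.035,1],[-0.9,0.9,0,0,0,0,1],[-0.9,0.9,0,0,0,0,1],[-0.9,0.9,0,0,0,0,1],[-0.9,0.9,0,0,0,0,1],[-0.9,0.9,0,0,0,0,1],[-0.9,0.5,0,0,0,0,1]]'; cat > look.py <<'E'
import sys
from h import *
i=sys.argv[1]
c=bot.get_calibration("wrist"); p,d=bot.camera("wrist"); cv2.imwrite(f"pics/w{i}.png",p); np.savez(f"w{i}.npz",p=p,d=d,c=np.array(c,dtype=object))
o=bot.get_obs(); print(o["clock"],o["eef_pos"],o["tool_rot"],(-np.array(c["R"]).T@np.array(c["t"])).round(3))
E
python3 look.py 1
```

```text
clock: 0.95
eef_pos: [0.3198, 0.2489, 0.2311]
tool_rot: [0.766, 0.643, 0.0, 0.0]
ft_force: [0.1, -0.6, 0.0]
grip_width: -0.0003
1.0 [0.31977112 0.24593425 0.23102648] [ 0.76663421  0.64208184 -0.00102919  0.00135554] [0.25  0.261 0.374]
```

View pics/w1.png

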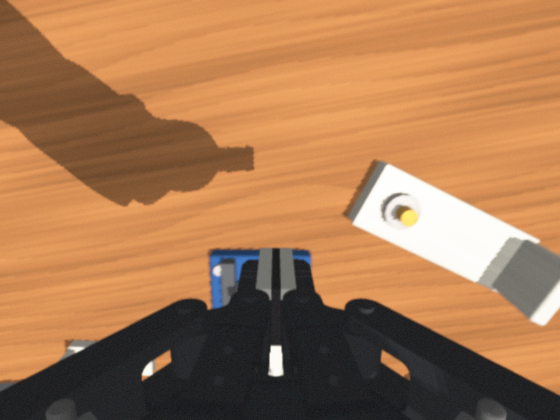

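The wrist view shows the rear end of the blue base plate between (211,250) and (310,250), the closed fingers over it, and the large carrier at right (440,220). I'll measure the base's rear edge at z = 0.02.

```bash
python3 - <<'E'
from h import *
z=np.load("w1.npz",allow_pickle=True); p,c=z["p"],z["c"].item()
hsv=cv2.cvtColor(p,cv2.COLOR_BGR2HSV); m=((hsv[...,0]>100)&(hsv[...,0]<130)&(hsv[...,1]>120)).astype(np.uint8)
ys,xs=np.where(m[240:310,195:330]); print(xs.min()+195,xs.max()+195,ys.min()+240)
L=[];R=[];T=[]
for v in range(262,300):
    r=np.where(m[v,195:330])[0]+195
    if len(r): L.append(onplane(c,r.min()-.5,v,.02)[:2]); R.append(onplane(c,r.max()+.5,v,.02)[:2])
for u in range(218,306):
    r=np.where(m[235:300,u])[0]+235
    if len(r): T.append(onplane(c,u,r.min()-.5,.02)[:2])
for nm,a in(("L",L),("R",R),("T",T)):
    a=np.array(a); k=cv2.fitLine(a.astype(np.float32),cv2.DIST_HUBER,0,.001,.001).ravel(); print(nm,len(a),k.round(4),np.degrees(np.arctan2(k[1],k[0])),a[0].round(4),a[-1].round(4))
E
```

```text
211 309 251
L 38 [ 0.9854 -0.1704  0.4345  0.1577] -9.808222 [0.4058 0.1627] [0.4501 0.1549]
R 38 [ 0.5571 -0.8304  0.4373  0.1734] -56.14329 [0.4242 0.2676] [0.4516 0.1636]
T 54 [0.1728 0.985  0.4009 0.2123] 80.05089 [0.3941 0.1735] [0.4113 0.2646]
```

```bash
python3 -m inch '[[-0.12,0.9,0.5,0,0,0,1],[-0.12,0.9,0.5,0,0,0,1],[-0.12,0.9,0.5,0,0,0,1],[-0.12,0.9,0.5,0,0,0,1],[0,0,0.7,0,0,0,1],[0,0,0.7,0,0,0,1],[0,0,0.7,0,0,0,1],[0,0,0.7,0,0,0,1]]'; python3 - <<'E'
from h import *
for n in("scene","side"):
    p,d=bot.camera(n); cv2.imwrite(f"pics/{n}2.png",p)
    x0,y0=(240,80) if n=="scene" else (150,80)
    cv2.imwrite(f"pics/{n}2c.png",cv2.resize(p[y0:y0+140,x0:x0+180],None,fx=4,fy=4))
o=bot.get_obs();print(o["clock"],o["eef_pos"],o["tool_rot"],o["ft_force"])
E
```

```text
clock: 1.8
eef_pos: [0.4051, 0.2228, 0.1103]
tool_rot: [0.766, 0.643, -0.0, -0.0]
ft_force: [0.1, 0.7, 0.5]
grip_width: 0.0001
1.9 [0.40327444 0.22180925 0.10886263] [ 7.65514176e-01  6.43412257e-01 -2.89186550e-03 -5.92101509e-04] [ 0.62921749 -0.55196237  0.15049124]
```

View pics/side2c.png

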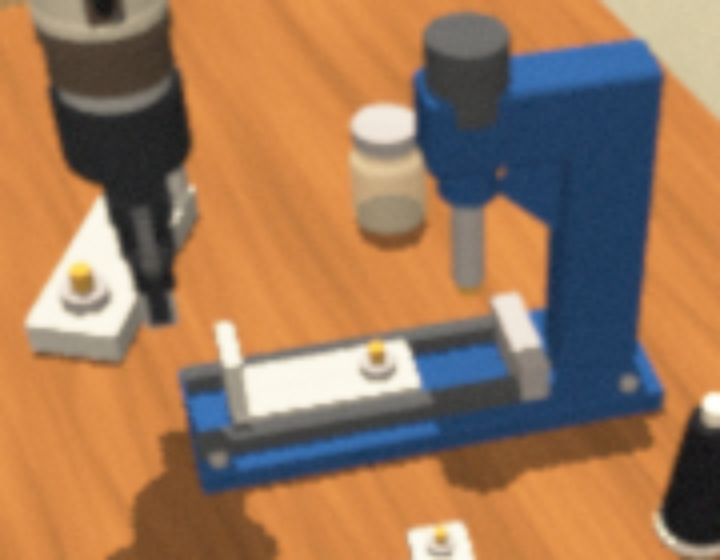

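View pics/scene2c.png

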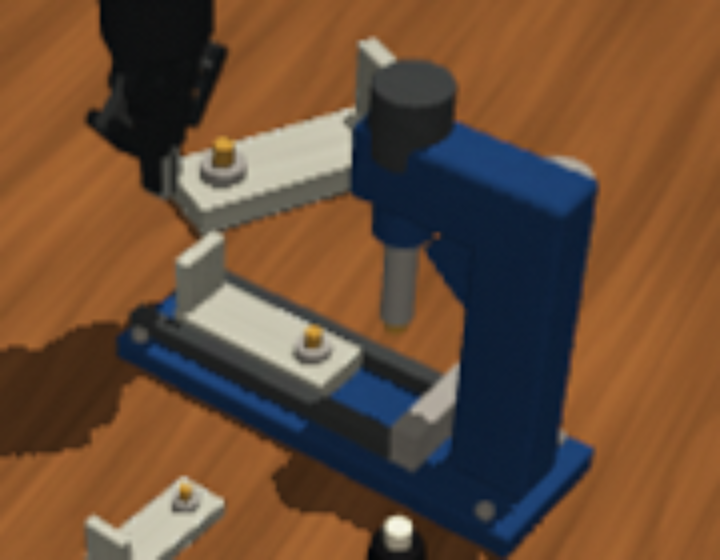

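```bash
python3 -m inch '[[-0.06,0,0.6,0,0,0,1],[-0.06,0,0.6,0,0,0,1],[0,0,0.6,0,0,0,1],[0,0,0.6,0,0,0,1],[0,0.2,0,0,0,0,1],[0,0.2,0,0,0,0,1],[0,0.2,0,0,0,0,1],[0,0.2,0,0,0,0,1]]'
```

```text
clock: 2.7
eef_pos: [0.4258, 0.2168, 0.0524]
tool_rot: [0.766, 0.643, 0.001, 0.0]
ft_force: [-5.2, 1.0, 4.3]
grip_width: -0.0003
```

```bash
python3 -m inch '[[0,0.3,0,0,0,0,1],[0,0.3,0,0,0,0,1],[0,0.3,0,0,0,0,1],[0,0.3,0,0,0,0,1],[0,0.2,0,0,0,0,1],[0,0.2,0,0,0,0,1],[0,0.2,0,0,0,0,1],[0,0,0,0,0,0,1]]'; python3 - <<'E'
from h import *
p,d=bot.camera("side"); x0,y0=150,80
cv2.imwrite("pics/side3c.png",cv2.resize(p[y0:y0+140,x0:x0+180],None,fx=4,fy=4))
o=bot.get_obs();print(o["clock"],o["eef_pos"],o["ft_force"])
e=o["eef_pos"]; print("s",e[0]*.9853-e[1]*.1711-.5586,"lat",e[0]*.1711+e[1]*.9853-.2846)
E
```

```text
clock: 3.5
eef_pos: [0.4691, 0.2086, 0.0515]
tool_rot: [0.766, 0.643, -0.0, -0.0]
ft_force: [-2.9, -0.3, 1.6]
grip_width: 0.0001
3.55 [0.46913869 0.20863974 0.05148517] [-3.49085825 -0.74319757  1.16837436]
s -0.13205590512268683 lat 0.0012423632307616006
```

View pics/side3c.png

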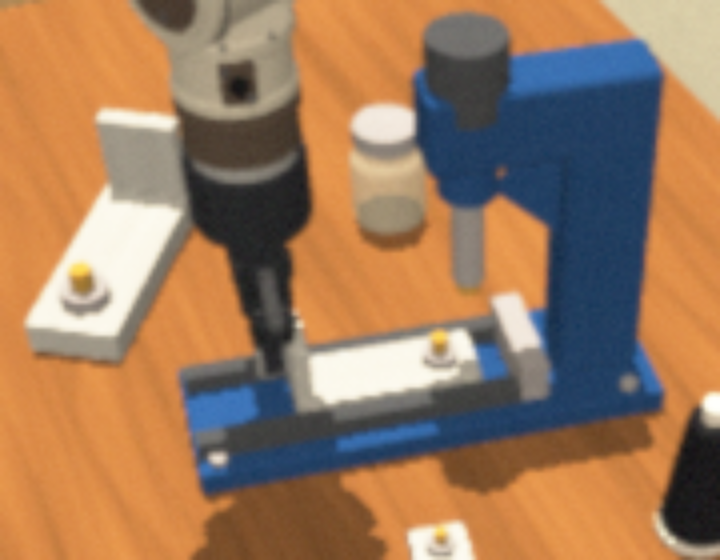

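The fingers are on the plate and the carrier is sliding with about 3 N of friction. About 18 mm is left, so I'll go slowly.

```bash
python3 -m inch '[[0,0.1,0,0,0,0,1],[0,0.1,0,0,0,0,1],[0,0.1,0,0,0,0,1],[0,0.1,0,0,0,0,1],[0,0.06,0,0,0,0,1],[0,0.06,0,0,0,0,1],[0,0.06,0,0,0,0,1],[0,0,0,0,0,0,1]]'
```

```text
clock: 4.35
eef_pos: [0.4824, 0.2063, 0.0514]
tool_rot: [0.765, 0.644, -0.001, -0.001]
ft_force: [-4.8, 0.5, 4.0]
grip_width: 0.0003
```

```bash
python3 -m inch '[[0,0.04,0,0,0,0,1],[0,0.04,0,0,0,0,1],[0,0.04,0,0,0,0,1],[0,0.04,0,0,0,0,1],[0,0.04,0,0,0,0,1],[0,0,0,0,0,0,1],[0,0,0,0,0,0,1],[0,0,0,0,0,0,1]]'
```

```text
clock: 5.15
eef_pos: [0.4874, 0.2054, 0.0513]
tool_rot: [0.765, 0.644, -0.0, -0.0]
ft_force: [-5.0, 0.5, 3.0]
grip_width: -0.0005
```

```bash
python3 -m inch '[[0,0.04,0,0,0,0,1],[0,0.04,0,0,0,0,1],[0,0.04,0,0,0,0,1],[0,0.04,0,0,0,0,1],[0,0,0,0,0,0,1],[0,0,0,0,0,0,1],[0,0,0,0,0,0,1],[0,0,0,0,0,0,1]]';python3 - <<'E'
from h import *
for n in("scene","side"):
    p,d=bot.camera(n)
    x0,y0=(240,80) if n=="scene" else (150,80)
    cv2.imwrite(f"pics/{n}4c.png",cv2.resize(p[y0:y0+140,x0:x0+180],None,fx=4,fy=4))
o=bot.get_obs();print(o["clock"],o["eef_pos"],o["ft_force"])
E
```

```text
clock: 5.95
eef_pos: [0.4914, 0.2047, 0.0513]
tool_rot: [0.765, 0.644, -0.0, -0.0]
ft_force: [-4.6, 1.2, 3.6]
grip_width: 0.0001
6.05 [0.49143438 0.20471019 0.05131627] [-4.57083355  0.71311202  2.66603789]
```

View pics/side4c.png

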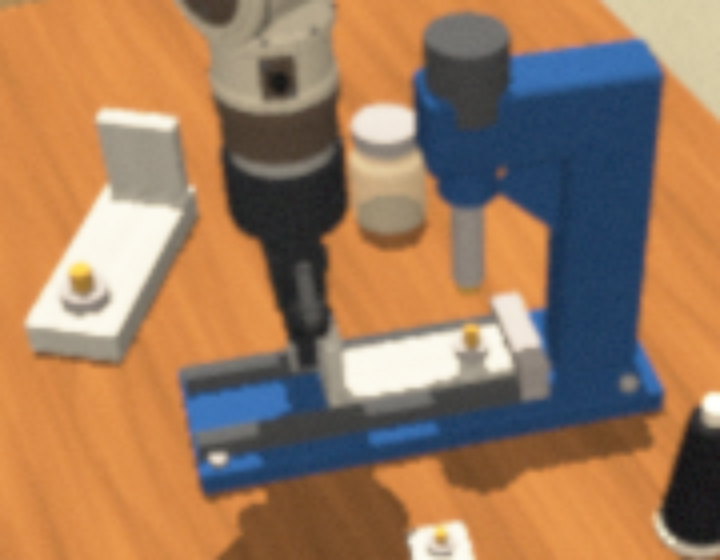

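View pics/scene4c.png

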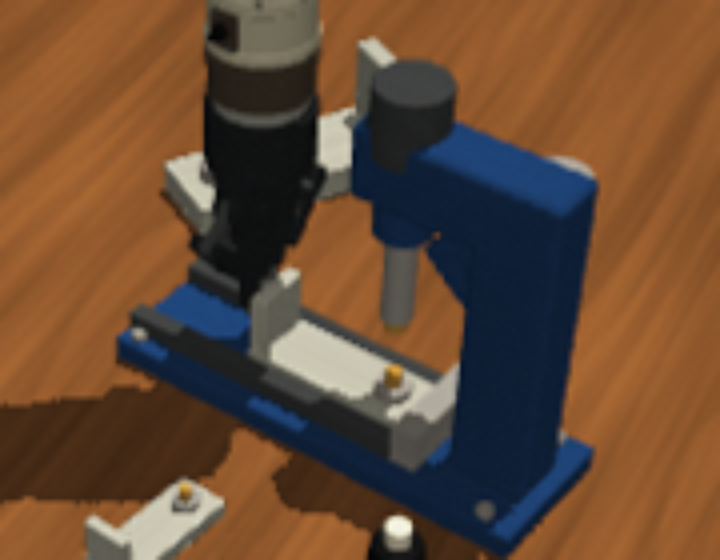

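The carrier front is still a few millimetres short of the stop in both views, and the force hasn't risen. I'll continue in 1 mm steps.

```bash
python3 -m inch '[[0,0.04,0,0,0,0,1],[0,0.04,0,0,0,0,1],[0,0.04,0,0,0,0,1],[0,0.04,0,0,0,0,1],[0,0,0,0,0,0,1],[0,0,0,0,0,0,1],[0,0,0,0,0,0,1],[0,0,0,0,0,0,1]]'
```

```text
clock: 6.85
eef_pos: [0.4917, 0.2046, 0.0513]
tool_rot: [0.765, 0.644, -0.003, -0.003]
ft_force: [-14.6, 2.5, 10.7]
grip_width: -0.0002
```

```bash
python3 -m inch '[[0,0.04,0,0,0,0,1],[0,0.04,0,0,0,0,1],[0,0.04,0,0,0,0,1],[0,0,0,0,0,0,1],[0,0,0,0,0,0,1],[0,0,0,0,0,0,1],[0,0,0,0,0,0,1],[0,0,0,0,0,0,1]]'
```

```text
clock: 7.65
eef_pos: [0.4916, 0.2046, 0.0512]
tool_rot: [0.765, 0.645, -0.004, -0.005]
ft_force: [-21.5, 4.4, 16.5]
grip_width: -0.0003
```

The TCP has stopped at x = 0.4917 while the reaction rose from 5 to 22 N: the carrier is against the stop. I'll back off.

```bash
python3 -m inch '[[0,-0.3,0,0,0,0,1],[0,-0.4,0,0,0,0,1],[0,-0.6,0,0,0,0,1],[0,-0.3,-0.5,0,0,0,1],[0,0,-1,0,0,0,1],[0,0,-1,0,0,0,1],[0,0,-1,0,0,0,1],[0,0,-1,0,0,0,-0.2]]';python3 - <<'E'
from h import *
for n in("scene","side"):
    p,d=bot.camera(n)
    x0,y0=(240,80) if n=="scene" else (150,80)
    cv2.imwrite(f"pics/{n}5c.png",cv2.resize(p[y0:y0+140,x0:x0+180],None,fx=4,fy=4))
o=bot.get_obs();print(o["clock"],o["eef_pos"],o["ft_force"])
E
```

```text
clock: 8.45
eef_pos: [0.4604, 0.2103, 0.166]
tool_rot: [0.766, 0.643, 0.001, 0.001]
ft_force: [0.2, 0.1, 0.8]
grip_width: 0.0135
8.55 [0.46285203 0.21145714 0.16875112] [-0.05033905 -0.27278967  0.08283328]
```

View pics/side5c.png

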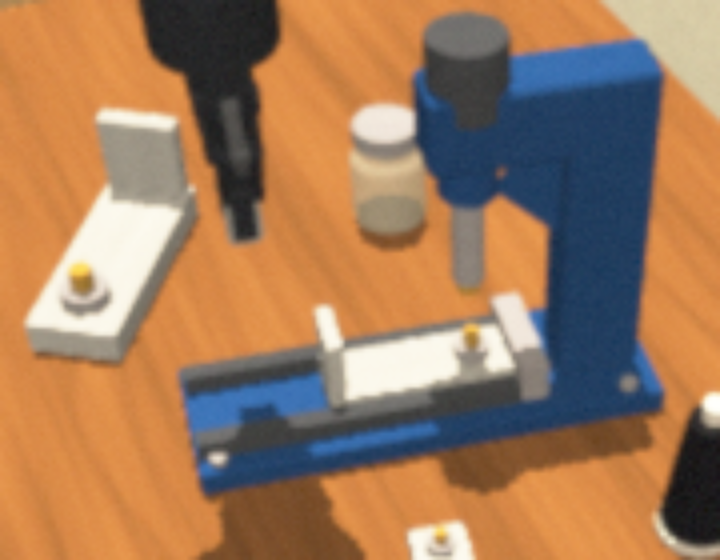

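View pics/scene5c.png

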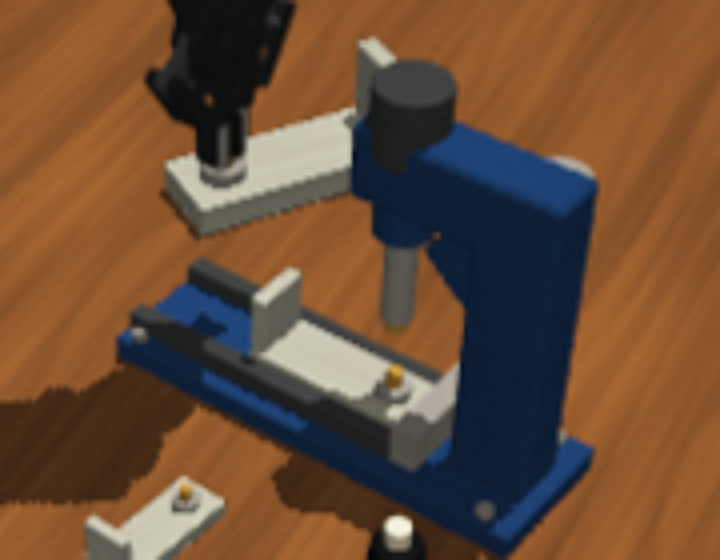

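The carrier looks seated against the stop in both views, with the plate at side-crop (328,355). I'll check this numerically.

```bash
python3 - <<'E'
from h import *
yaw=np.radians(-9.85); O=np.array([.5989,.1848]); ex=np.array([np.cos(yaw),np.sin(yaw)]); ey=np.array([-ex[1],ex[0]])
for n in("scene","side"):
    z=np.load(n+"0.npz",allow_pickle=True); c=z["c"].item(); p0,d0=z["p"],z["d"]; p1,d1=bot.camera(n)
    for p,d in((p0,d0),(p1,d1)):
        f=K(c); v,u=np.mgrid[0:420,0:560]
        D=np.stack([(u-c["cx"])/f,(v-c["cy"])/f,np.ones_like(u,float)],-1)*d[...,None]
        W=(D-np.array(c["t"]))@np.array(c["R"]); q=W[...,:2]-O; L=np.stack([q@ex,q@ey,W[...,2]],-1)
        hsv=cv2.cvtColor(p,cv2.COLOR_BGR2HSV)
        r=(hsv[...,0]>15)&(hsv[...,0]<32)&(hsv[...,1]>130)&(hsv[...,2]>120)&(abs(L[...,1])<.03)&(L[...,0]>-.1)&(L[...,0]<.03)&(L[...,2]>.04)&(L[...,2]<.09)
        s=(abs(L[...,1])<.035)&(L[...,0]<-.08)&(L[...,0]>-.21)&(L[...,2]>.06)&(L[...,2]<.095)
        w=(p.min(2)>150)&(abs(L[...,1])<.018)&(L[...,2]>.03)&(L[...,2]<.045)&(L[...,0]>-.14)&(L[...,0]<.03)
        print(n,"rivet",r.sum(),L[r].mean(0).round(4),"plate",s.sum(),L[s].mean(0).round(4),"top-front", np.percentile(L[w][:,0],[95,99]).round(4) if w.sum() else None)
E
```

```text
scene rivet 10 [-0.0552 -0.0017  0.058 ] plate 119 [-0.1528 -0.0019  0.0746] top-front [-0.0366 -0.0336]
scene rivet 9 [ 0.0117 -0.0014  0.0581] plate 119 [-0.0857 -0.0041  0.0752] top-front [0.0241 0.0278]
side rivet 11 [-0.0622 -0.0053  0.0549] plate 77 [-0.1623 -0.0099  0.0763] top-front [-0.0429 -0.0388]
side rivet 10 [ 0.0047 -0.0046  0.054 ] plate 82 [-0.0954 -0.0095  0.076 ] top-front [0.0274 0.0295]
```

The carrier moved 67 mm; its front is now at press x ≈ +0.027, which is the end stop. Next is the console.

```bash
python3 -m inch '[[0,0,-0.7,0,0,0,-0.2],[-0.5,0,-0.7,0,0,0,-0.2],[-0.9,0.2,0,0,0,0,-0.2],[-1,0.2,0,0,0,0,-0.2],[-1,0.2,0,0,0,0,-0.2],[-1,0.2,0,0,0,0,-0.2],[-1,0.2,0,0,0,0,-0.2],[-1,0.2,0,0,0,0,-0.2]]'
```

```text
clock: 9.45
eef_pos: [0.4609, 0.0463, 0.1977]
tool_rot: [0.766, 0.643, -0.001, -0.0]
ft_force: [0.3, 0.8, -0.1]
grip_width: 0.0512
```

```bash
python3 -m inch '[[-1,0.3,0,0,0,-0.018,-0.2],[-1,0.3,0,0,0,0,-0.2],[-1,0.3,0,0,0,0,-0.2],[-1,0.3,0,0,0,0,-0.2],[-1,0.3,0,0,0,0,-0.2],[-1,0.3,0,0,0,0,-0.2],[-0.6,0.2,0,0,0,0,-0.2],[0,0,0,0,0,0,-0.2]]'; python3 look.py 2
```

```text
clock: 10.25
eef_pos: [0.4905, -0.1239, 0.1978]
tool_rot: [0.748, 0.664, -0.0, -0.0]
ft_force: [-0.7, 1.0, -0.0]
grip_width: 0.0512
10.3 [ 0.49024313 -0.12278055  0.19794985] [ 7.47582988e-01  6.64167860e-01 -3.43742344e-04 -7.81395049e-04] [ 0.421 -0.116  0.341]
```

View pics/w2.png

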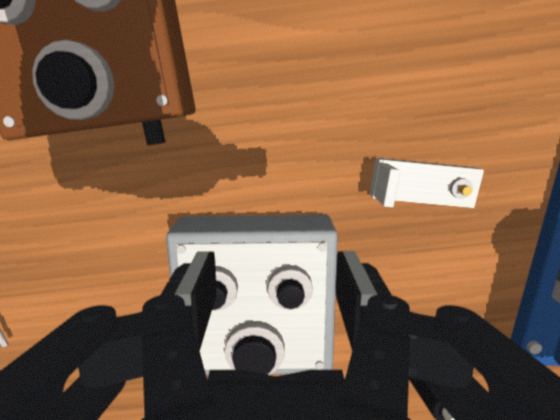

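The wrist view shows the grey console below, with start caps at (220,290), partly hidden, and (290,293), and the stop at (253,352). I'll move left to centre both start buttons.

```bash
python3 -m inch '[[-0.5,0,0,0,0,0,-0.2],[-0.5,0,0,0,0,0,-0.2],[-0.5,0,0,0,0,0,-0.2],[0,0,0,0,0,0,-0.2],[0,0,0,0,0,0,-0.2],[0,0,0,0,0,0,-0.2],[0,0,0,0,0,0,-0.2],[0,0,0,0,0,0,-0.2]]'; python3 look.py 3
python3 - <<'E'
from h import *
z=np.load("w3.npz",allow_pickle=True); p,d,c=z["p"],z["d"],z["c"].item()
g=p.max(2); m=np.zeros(g.shape,np.uint8); m[250:375,215:335]=g[250:375,215:335]<60
k,l,s,ce=cv2.connectedComponentsWithStats(m)
for i in range(1,k):
    if s[i,4]>150:
        cn=max(cv2.findContours((l==i).astype(np.uint8),0,2)[0],key=cv2.contourArea); e=cv2.fitEllipse(cn)
        print(s[i],ce[i].round(1),np.array(e[0]).round(1),np.array(e[1]).round(1),onplane(c,*ce[i],.074).round(4),d[int(ce[i][1]),int(ce[i][0])],pt(c,*ce[i],d[int(ce[i][1]),int(ce[i][0])]).round(4))
cv2.imwrite("pics/w3c.png",cv2.resize(p[200:400,150:400],None,fx=3,fy=3))
E
```

```text
clock: 11.1
eef_pos: [0.4863, -0.1592, 0.1988]
tool_rot: [0.747, 0.665, 0.0, -0.0]
ft_force: [0.2, 0.0, 0.0]
grip_width: 0.0511
11.15 [ 0.48632993 -0.1592999   0.19884943] [7.46843389e-01 6.64999963e-01 2.29360608e-05 1.48900231e-05] [ 0.416 -0.151  0.342]
[318 279  17  28 395] [327.1 292.2] [330.4 292.6] [24.1 28.2] [ 0.5764 -0.1265  0.074 ] 0.30096355 [ 0.5764 -0.1264  0.0739]
[241 280  26  28 581] [253.7 293.3] [253.8 293.3] [25.6 27.3] [ 0.5704 -0.1874  0.074 ] 0.30084082 [ 0.5702 -0.1874  0.0743]
[ 271  335   64   40 1493] [294.4 356.5] [295.5 356.9] [38.8 58. ] [ 0.6369 -0.16    0.074 ] 0.32067865 [ 0.6382 -0.1601  0.0724]
[215 370  47   5 160] [234.2 372.6] [260.5 384.3] [19.5 95.9] [ 0.6478 -0.2154  0.074 ] 0.08433132 [ 0.4765 -0.168   0.272 ]
```

View pics/w3c.png

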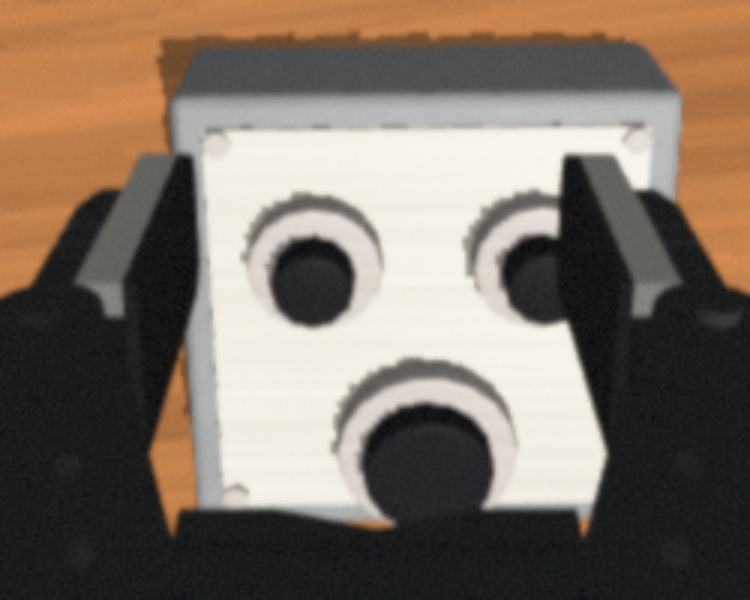

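The caps are at (253.7,293.3) and about (331,293); the wrist camera spaces them 64 mm (66 given), at 0.074 m height. The tips are about 7 mm thick, so an opening near 59 mm puts their centres 66 mm apart.

```bash
python3 -m inch '[[0.14,0.87,0,0,0,0,-0.39],[0.14,0.87,0,0,0,0,-0.39],[0.14,0.87,0,0,0,0,-0.39],[0.14,0.87,0,0,0,0,-0.39],[0,0,0.9,0,0,0,-0.39],[0,0,0.9,0,0,0,-0.39],[0,0,0.9,0,0,0,-0.39],[0,0,0.7,0,0,0,-0.39]]'; cat > two.py <<'E'
import sys
from h import *
i=sys.argv[1]
for n,(x0,y0) in (("scene",(220,190)),("side",(265,180))):
    p,d=bot.camera(n); cv2.imwrite(f"pics/{n}{i}.png",cv2.resize(p[y0:y0+120,x0:x0+150],None,fx=5,fy=5,interpolation=cv2.INTER_CUBIC))
o=bot.get_obs();print(o["clock"],o["eef_pos"],o["tool_rot"],o["ft_force"],o["grip_width"])
E
python3 two.py 6; python3 look.py 6
```

```text
clock: 11.95
eef_pos: [0.5738, -0.1553, 0.1122]
tool_rot: [0.747, 0.665, -0.0, -0.001]
ft_force: [0.5, 0.5, -1.0]
grip_width: 0.059
12.05 [ 0.57214762 -0.15493287  0.11073141] [ 0.74689608  0.6649333  -0.00169747 -0.00265956] [-0.75124714 -0.48124947  0.29685887] 0.059863399554212625
12.1 [ 0.57325577 -0.15527295  0.11253378] [ 0.74691349  0.66491906 -0.00092455 -0.00142326] [ 0.503 -0.147  0.254]
```

View pics/side6.png

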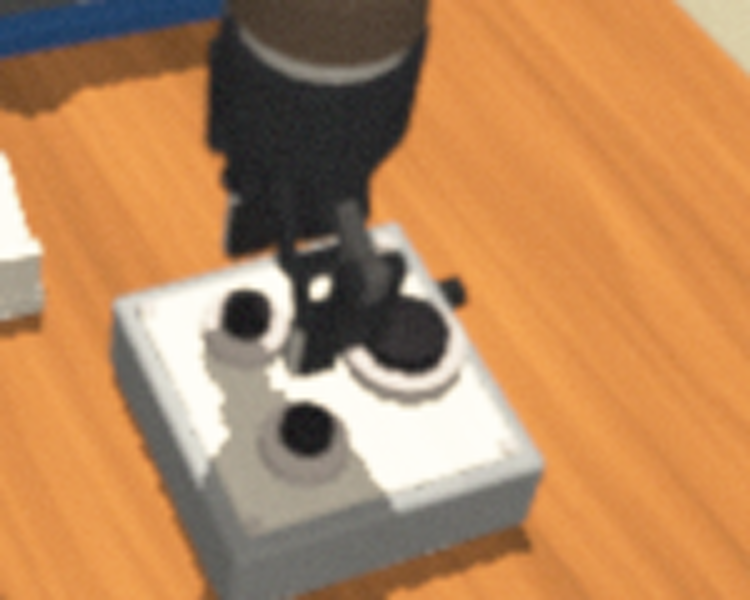

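View pics/scene6.png

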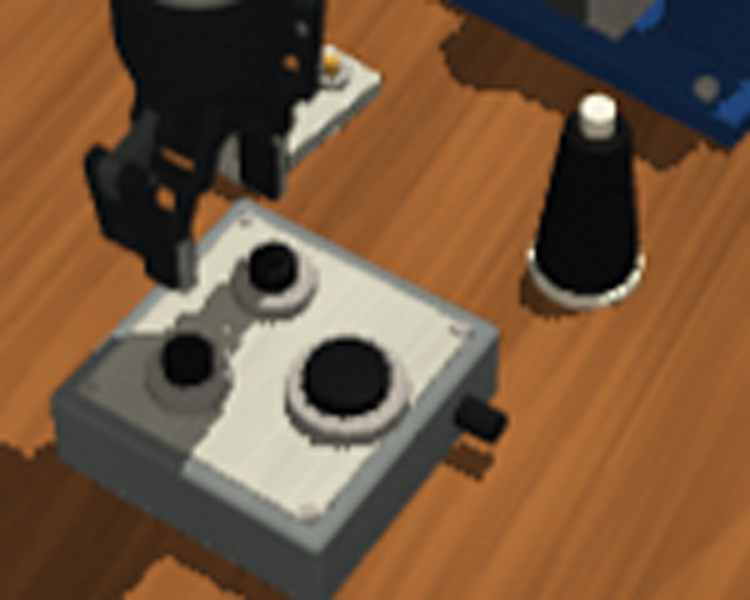

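View pics/w6.png

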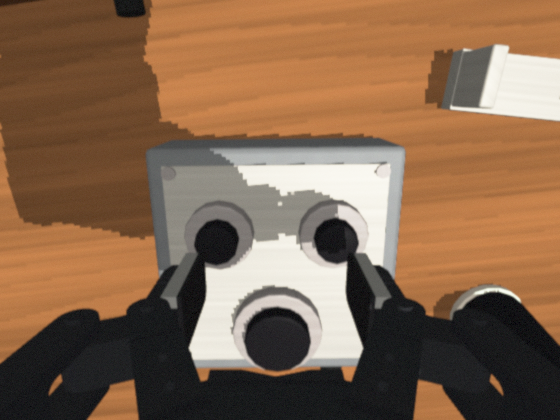

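The wrist view shows caps at (216,240) and (336,241) straddled by the tips at (192,258) and (357,258). I'll check the alignment numerically.

```bash
python3 - <<'E'
from h import *
z=np.load("w6.npz",allow_pickle=True); p,d,c=z["p"],z["d"],z["c"].item()
g=p.max(2)
P=[]
for (x0,y0,x1,y1) in((190,215,240,252),(310,215,345,252)):
    m=(g[y0:y1,x0:x1]<55).astype(np.uint8); k,l,s,ce=cv2.connectedComponentsWithStats(m); i=1+s[1:,4].argmax()
    print(s[i]+[x0,y0,0,0,0], ce[i]+[x0,y0])
for u,v in((216.5,240),(336.5,240)):
    P.append(onplane(c,u,v,.074)); print(P[-1].round(4), d[int(v),int(u)], pt(c,u,v,d[int(v),int(u)]).round(4))
P=np.array(P); m=P.mean(0); o=bot.get_obs(); print("mid",m,"sep",np.linalg.norm(P[1]-P[0]), "yaw",np.degrees(np.arctan2(*(P[1]-P[0])[[0,1]])))
from scipy.spatial.transform import Rotation as R
r=R.from_quat(o["tool_rot"]).as_matrix(); print("tool delta",(r.T@(m-o["eef_pos"])).round(4),"yaw tool",np.degrees(np.arctan2(r[0,0],r[1,0])))
# fingertip end points by depth
for u,v in((188,262),(195,256),(360,262),(353,256)): print(u,v,pt(c,u,v,d[v,u]).round(4), (r.T@(pt(c,u,v,d[v,u])-o["eef_pos"])).round(4))
E
```

```text
[ 195  220   44   32 1153] [216.4509974  237.29921943]
[314 219  31  33 893] [330.43225084 236.02239642]
[ 0.5711 -0.1867  0.074 ] 0.19271751 [ 0.571  -0.1867  0.0743]
[ 0.5785 -0.1229  0.074 ] 0.19319029 [ 0.5786 -0.1228  0.0739]
mid [ 0.57480578 -0.15478784  0.074     ] sep 0.06429637844162167 yaw 6.655483714621568
tool delta [0.0006 0.0016 0.0385] yaw tool 6.6476699458489446
188 262 [ 0.5582 -0.1871  0.1281] [-0.0333 -0.0113 -0.0155]
195 256 [ 0.5584 -0.1856  0.1227] [-0.0318 -0.0113 -0.0101]
360 262 [ 0.5656 -0.122   0.1287] [ 0.0322 -0.0115 -0.0161]
353 256 [ 0.5658 -0.1234  0.1224] [ 0.0308 -0.0112 -0.0098]
```

Alignment is within 2 mm. The tips end about 8 mm behind the TCP, so I expect contact at TCP z ≈ 0.066.

```bash
python3 -m inch '[[0.02,0.06,0.4,0,0,0,-0.39],[0,0,0.4,0,0,0,-0.39],[0,0,0.4,0,0,0,-0.39],[0,0,0.3,0,0,0,-0.39],[0,0,0.1,0,0,0,-0.39],[0,0,0,0,0,0,-0.39],[0,0,0,0,0,0,-0.39],[0,0,0,0,0,0,-0.39]]'; python3 two.py 7;  python3 look.py 7
```

```text
clock: 12.9
eef_pos: [0.5763, -0.1556, 0.0743]
tool_rot: [0.747, 0.665, 0.0, 0.0]
ft_force: [0.2, -0.0, 0.4]
grip_width: 0.0591
13.0 [ 0.57620712 -0.15559073  0.07430557] [7.47041522e-01 6.64777199e-01 2.58207612e-04 4.15612216e-04] [-0.73155662  1.18270879 -0.11591435] 0.059811871110959404
13.05 [ 0.57614041 -0.15554128  0.07423613] [7.47019048e-01 6.64802508e-01 2.13932007e-04 3.49262506e-04] [ 0.506 -0.148  0.217]
```

View pics/side7.png

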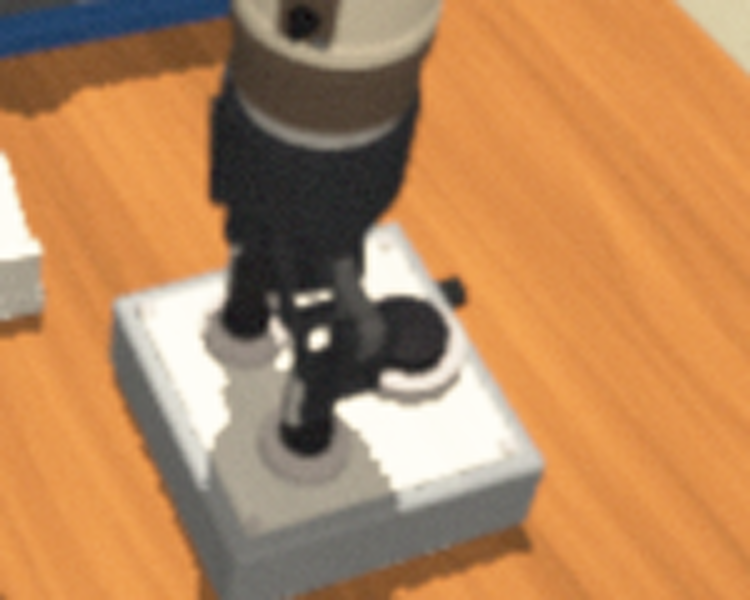

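View pics/scene7.png

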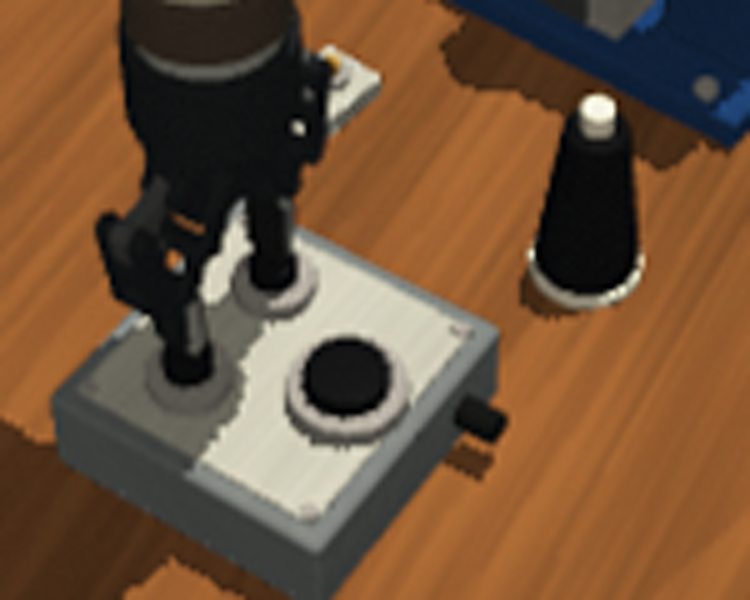

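View pics/w7.png

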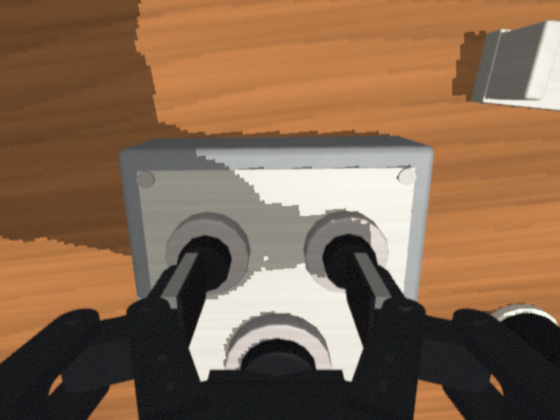

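Both tips hang centred just above the start caps, and the stop is clear. Pressing now.

```bash
python3 -m inch '[[0,0,0.15,0,0,0,-0.39],[0,0,0.15,0,0,0,-0.39],[0,0,0.15,0,0,0,-0.39],[0,0,0.15,0,0,0,-0.39],[0,0,0.08,0,0,0,-0.39],[0,0,0.08,0,0,0,-0.39],[0,0,0,0,0,0,-0.39],[0,0,0,0,0,0,-0.39]]'
```

```text
clock: 13.85
eef_pos: [0.5765, -0.1556, 0.0609]
tool_rot: [0.747, 0.665, 0.001, 0.002]
ft_force: [-11.4, 2.5, 31.5]
grip_width: 0.0595
```

```bash
python3 -m inch '[[0,0,-0.04,0,0,0,-0.39],[0,0,-0.04,0,0,0,-0.39],[0,0,0,0,0,0,-0.39],[0,0,0,0,0,0,-0.39],[0,0,0,0,0,0,-0.39],[0,0,0,0,0,0,-0.39],[0,0,0,0,0,0,-0.39],[0,0,0,0,0,0,-0.39]]'; python3 two.py 8;  python3 look.py 8
```

```text
clock: 14.65
eef_pos: [0.5764, -0.1556, 0.061]
tool_rot: [0.747, 0.665, 0.001, 0.001]
ft_force: [-7.5, 1.5, 22.7]
grip_width: 0.0591
14.75 [ 0.57643809 -0.15563099  0.06094681] [0.74704403 0.66477241 0.00094836 0.00139809] [-7.93831232  2.45269563 22.67430188] 0.059166281548552684
14.8 [ 0.57644862 -0.15563141  0.06096443] [0.7470478  0.66476813 0.000955   0.00141824] [ 0.506 -0.147  0.204]
```

View pics/side8.png

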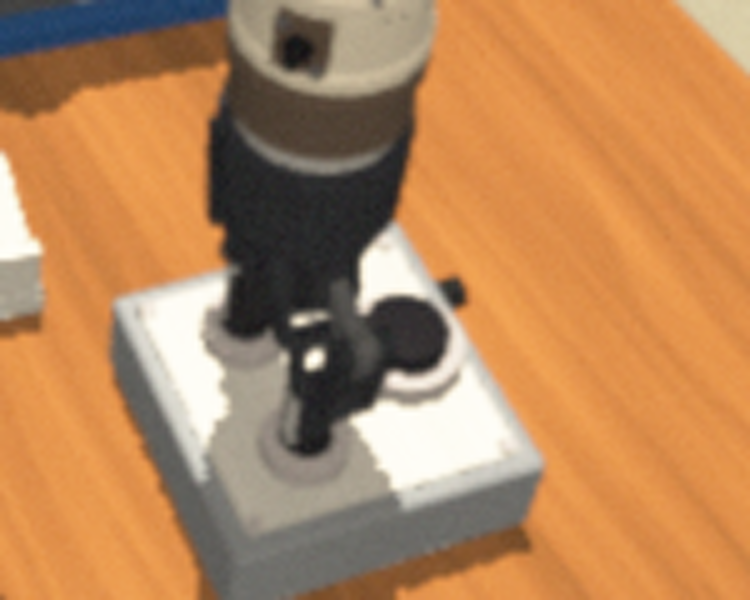

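View pics/scene8.png

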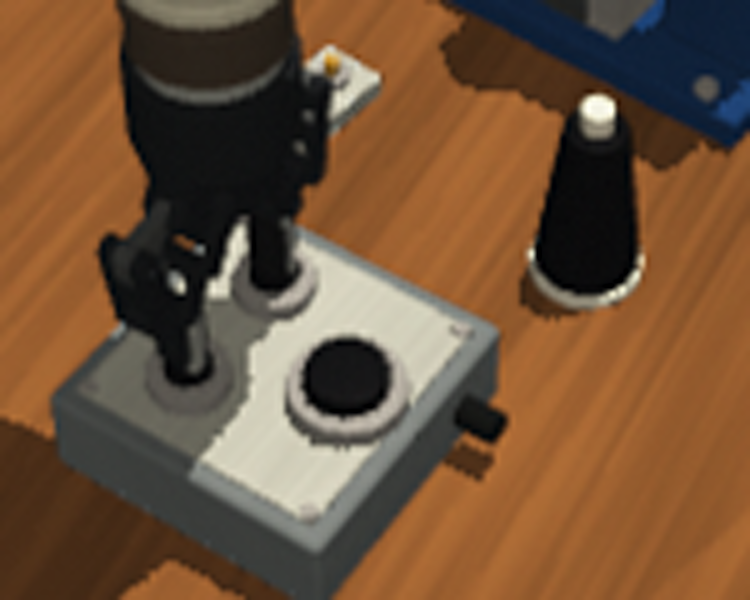

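View pics/w8.png

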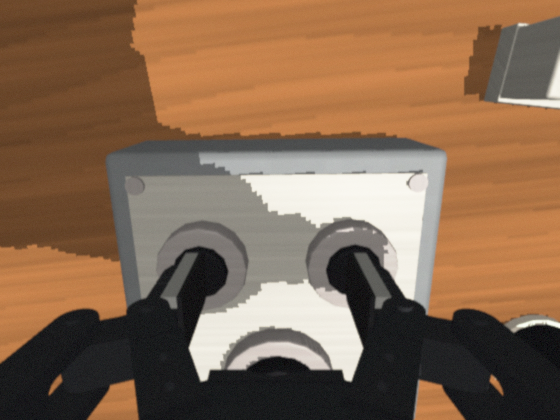

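Both caps are sunk near their collars, with z steady while the force falls from 31 to 23 N, so they have bottomed. I'll check both cap heights by depth.

```bash
python3 - <<'E'
from h import *
z=np.load("w8.npz",allow_pickle=True); p,d,c=z["p"],z["d"],z["c"].item()
g=p.max(2)
for x0,x1 in((172,232),(322,386)):
    Z=[]
    for v in range(246,300):
        for u in range(x0,x1):
            if g[v,u]<50:
                Q=pt(c,u,v,d[v,u])
                if .055<Q[2]<.08: Z.append(Q[2])
    print(len(Z),np.percentile(Z,[10,50,75,90]).round(4))
for u,v in((205,268),(216,270),(345,268),(335,270)): print(pt(c,u,v,d[v,u]).round(4),g[v,u])
E
```

```text
1299 [0.0645 0.0664 0.0691 0.0755]
1303 [0.0644 0.0663 0.0706 0.0766]
[ 0.571  -0.1848  0.0671] 19
[ 0.5731 -0.1807  0.0656] 24
[ 0.5784 -0.1265  0.0658] 20
[ 0.579  -0.1307  0.0656] 25
```

```bash
python3 -m inch '[[0,0,0,0,0,0,-0.39],[0,0,0,0,0,0,-0.39],[0,0,0,0,0,0,-0.39],[0,0,0,0,0,0,-0.39],[0,0,0,0,0,0,-0.39],[0,0,0,0,0,0,-0.39],[0,0,0,0,0,0,-0.39],[0,0,0,0,0,0,-0.39]]'
```

```text
clock: 15.6
eef_pos: [0.5764, -0.1556, 0.061]
tool_rot: [0.747, 0.665, 0.001, 0.001]
ft_force: [-6.8, 2.1, 21.7]
grip_width: 0.0592
```

```bash
python3 -m inch '[[0,0,0,0,0,0,-0.39],[0,0,0,0,0,0,-0.39],[0,0,0,0,0,0,-0.39],[0,0,0,0,0,0,-0.39],[0,0,0,0,0,0,-0.39],[0,0,0,0,0,0,-0.39],[0,0,0,0,0,0,-0.39],[0,0,0,0,0,0,-0.39]]'
```

```text
clock: 16.4
eef_pos: [0.5765, -0.1556, 0.061]
tool_rot: [0.747, 0.665, 0.001, 0.001]
ft_force: [-7.3, 1.6, 21.2]
grip_width: 0.0593
```

```bash
python3 -m inch '[[0,0,0,0,0,0,-0.39],[0,0,0,0,0,0,-0.39],[0,0,0,0,0,0,-0.39],[0,0,0,0,0,0,-0.39],[0,0,0,0,0,0,-0.39],[0,0,0,0,0,0,-0.39],[0,0,0,0,0,0,-0.39],[0,0,0,0,0,0,-0.39]]'
```

```text
clock: 17.2
eef_pos: [0.5765, -0.1556, 0.061]
tool_rot: [0.747, 0.665, 0.001, 0.001]
ft_force: [-7.9, 2.4, 22.8]
grip_width: 0.0593
```

Both caps are at 66 mm (fully down) and have been held 3.3 s or more. Releasing straight up.

```bash
python3 -m inch '[[0,0,0,0,0,0,-0.39],[0,0,-0.3,0,0,0,-0.39],[0,0,-0.5,0,0,0,-0.39],[0,0,-0.8,0,0,0,-0.39],[0,0,-1,0,0,0,-0.39],[0,0,-1,0,0,0,-0.39],[0,0,-1,0,0,0,-0.39],[0,-0.3,-1,0,0,0,-0.39]]'
```

```text
clock: 18.0
eef_pos: [0.5686, -0.1545, 0.1972]
tool_rot: [0.747, 0.665, -0.0, -0.0]
ft_force: [-0.3, -1.3, -0.2]
grip_width: 0.0592
```

```bash
python3 -m inch '[[0,-0.6,-0.3,0,0,0,-0.39],[0,-0.8,0,0,0,0,-0.39],[0,-0.8,0,0,0,0,-0.39],[0,-0.5,0,0,0,0,-0.39],[0,0,0,0,0,0,-0.39],[0,0,0,0,0,0,-0.39],[0,0,0,0,0,0,-0.39],[0,0,0,0,0,0,-0.39]]'; python3 look.py 9; python3 - <<'E'
from h import *
z=np.load("w9.npz",allow_pickle=True); c=z["c"].item();d=z["d"]
for n,X in(("a",(.5785,-.123,.074)),("b",(.571,-.1867,.074)),("stop",(.638,-.16,.072))):
    u,v=[int(round(t)) for t in proj(c,X)]; print(n,u,v, pt(c,u,v,d[v,u]).round(4) if 0<=v<420 and 0<=u<560 else None)
for n in("scene","side"):
    p,d=bot.camera(n); c=bot.get_calibration(n); cv2.imwrite(f"pics/{n}9.png",p)
    for nm,X in(("a",(.5785,-.1235,.073)),("b",(.571,-.188,.073)),("stop",(.638,-.162,.072))):
        u,v=[int(round(t)) for t in proj(c,X)]; print(n,nm,u,v,np.median([pt(c,uu,vv,d[vv,uu])[2] for uu in (u-1,u,u+1) for vv in(v-1,v,v+1)]).round(4))
E
```

```text
clock: 18.8
eef_pos: [0.502, -0.1468, 0.2041]
tool_rot: [0.747, 0.665, -0.0, -0.0]
ft_force: [-0.2, 1.1, -0.4]
grip_width: 0.0596
18.85 [ 0.50192299 -0.14679044  0.20403739] [ 7.46950692e-01  6.64879431e-01 -4.27616425e-05 -7.26717737e-05] [ 0.432 -0.139  0.347]
a 314 276 [ 0.5783 -0.1234  0.0748]
b 238 276 [ 0.5709 -0.1865  0.075 ]
stop 279 339 [ 0.6376 -0.1596  0.073 ]
scene a 272 241 0.0736
scene b 255 259 0.0736
scene stop 287 262 0.0717
side a 314 241 0.0723
side b 325 264 0.0725
side stop 345 244 0.0697
```

View pics/scene9.png

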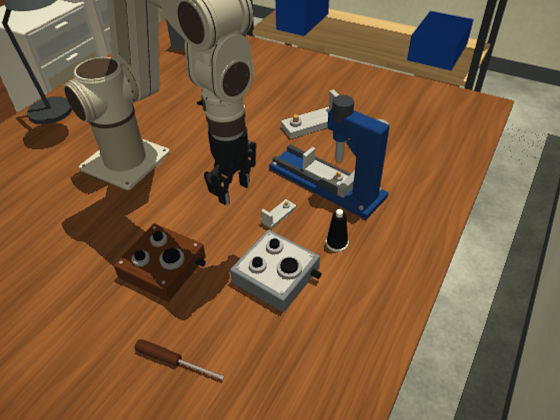

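View pics/side9.png

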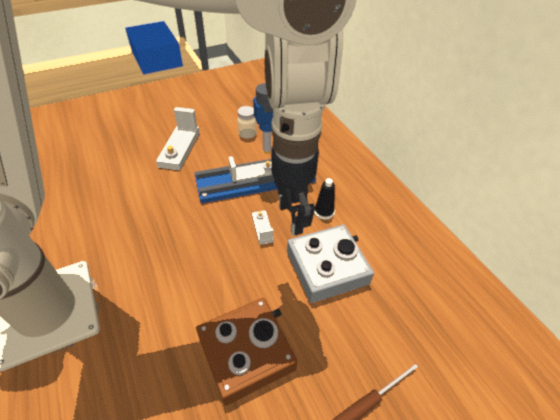

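In both views the carrier is home (scene 325,172) and the start caps are back up at 74 mm. The stop cap is unpressed at 72 mm, the loose objects are unmoved, and the arm is clear. Handing in.

```bash
python3 -c "
from workcell import bot
print(bot.get_obs()['ft_force']); print(bot.job_done())"
```

```text
[ 0.54281305 -0.58477238 -0.27742356]
the job is handed in; nothing more can be done
None
```

The job is done and handed in at about 19 s of the 59 s allowed; the hand-in reports no verdict.

- **Carrier:** I pushed the middle-sized carrier about 67 mm along the channel with the closed fingertips. It stopped dead while the push force rose from 5 N to about 22 N. Its front then measured at about +27 mm along the press, which is the end stop.
- **Start buttons:** I pressed both together, one fingertip on each, until the caps measured 66 mm above the bench (fully down). They stayed down about 3.4 s at 22–23 N total, after a brief 31 N on first pressing. Both then sprang back to about 74 mm.
- **Everything else:** The stop button stayed at about 72 mm, unpressed. The other things on the bench look unmoved in the last pictures, and the arm was clear of everything.
- **Disagreements in the measurements:** The scene and side cameras differed by up to 10 mm, so I relied on the wrist camera and the contact forces. In the last check, the side camera read all the caps about 2 mm lower than the other two cameras did.

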